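# Stow the file and latch the damp-proof case

## Robot

A 6-joint arm with a two-finger parallel gripper is mounted at the origin on the work surface. World frame = base frame: x ahead of the robot, y to its left, z up, the work surface at z = 0. Lengths are in mm, angles in rad, forces in N, time in s.
With the tool pointing down it reaches from about 425 to 950 mm from the base axis. Payload 14.7 kg.
Tool frame: the origin (TCP) lies at the very end of the fingers, on their centre line; the grasp point (between the pads) lies 19 mm behind it; z points along the fingers, x is the direction in which the jaws open and shut, and the axes are right-handed (so a half turn about z gives the same grasp; the last joint's range is limited). The gripper opens to 85 mm and grips with 20 to 120 N. Pads are 22 mm wide; open, the fingers measure 114 mm over their backs; the gripper's body (76 mm by 85 mm) begins 54 mm behind the grasp point. The pads swing forward as they close: fully open they stand 13 mm farther back than shut.
Start: joints at [-1.259, 0.48, 1.596, -0, 1.065, -0.047], TCP at [228.264, -608.595, 210.797] pointing down, gripper open.
Joint ranges: [-2.75, 2.75], [-0.82, 2.05], [0.23, 2.67], [-1.56, 4.7], [0.09, 2.69], [-2.92, 2.92]. Speed limits (rad/s): [1.89, 1.89, 2.39, 3.01, 3.01, 3.01].

## Interface

Orientations are given as a unit quaternion [x, y, z, w].
In Python, from station import * gives the robot as it stands.
- The arm moves only by the tool servo_tool, never from a script. Its arguments are lists of equal length, an entry for each row: "translation": the shift along the tool's x, y, z in m, a list of three; "rotation": the turn, a rotation vector about the tool's x, y, z in degrees, a list of three; "fingers": the finger opening in m, from 0 to 0.0854. In form: {"translation": [[x, y, z], ...], "rotation": [[rx, ry, rz], ...], "fingers": [fingers, ...]}. A call has 1 to 8 rows; each row is the pose to reach, as a shift and turn from the pose commanded when the call began, along the tool's axes at that moment; what a row does not reach only later rows make up. A row lasts 1/8 s, in which the tool goes at most 62.5 mm and 10.7 degrees, less where a joint would pass 70% of its speed; a pose out of reach is approached as far as the arm can. A call with a gripper value outside its range is refused whole. The fingers move at their own pace and stop on an object; "squeeze" is the grip in N (left out, the last holds). Time passes only in rows, so rows that repeat a pose let the fingers close. It gives the time, the measured TCP pose, the force and the opening at its end, in the units of the state.
- get_state(): the state, without advancing time (a new reading comes with each control period).
- snapshot(name): name is "side" or "top"; returns a dict with "pixels" (420x560x3 uint8, blue, green, red), "depth" (420x560 float32, mm along the optical axis (not along the pixel's ray), 0 where there is no reading), "intrinsics" (3x3 intrinsics, pixels), "extrinsics" (4x4, takes a point from world to camera coordinates). Camera axes: x right, y up, looking along -z (the intrinsics and any distortion apply to the point x, -y, -z); pixel columns grow to the right and rows downward; lengths in mm; the calibration is good to about 2 mm. A picture is of the moment at which its call begins.
- job_done(): hands the job in, once; it reports no verdict.
The state is a dict: "time": time; "q": joint angles; "dq": joint speeds; "effort": joint torques, N m; "tool_pos": TCP position; "eef_rot": TCP orientation; "ft_force": force on the tool from outside, world axes, zero at the start; "moment": the same for the moment, N m; "gripper_width": finger opening in mm.
Only numpy, scipy, OpenCV 4.12 (cv2) and the standard library are available. Lean on these libraries where they do the work, as an engineer would, in place of code of your own. Each camera call takes 0.05 s, during which the arm holds its last target. There are 200 camera calls.

## Task

Put the flat steel file away: lay it flat on the floor of the green tool case, swing the open lid down onto its rubber seal, then turn the T-handle on the lid clockwise to its stop, so that the latch draws the lid tight. Leave the other things on the bench where they are.

Things in the scene. Friction and masses are not known exactly. Their poses are not given: they have to be found in the camera images.
- case: Green sheet-steel tool case bolted to the bench, outside 260 (x) by 200 (y) by 70 mm high, walls and floor 5 mm, open at the top. Origin: centre of its underside, on the bench; x along its long side, z up. The lid is hinged along the +y rim and opens up and over to +y. A rubber seal runs round the rim; its strip on the -y rim stands 77 mm above the bench and is springy (about 4 N per mm)
- keeper (a point): Underside of the steel latch keeper, which juts 24 mm inward from the middle of the case's -y wall under the rim (case x from -13 to +36 mm, y from -95 to -71 mm). This point: case x 0, y -83, z 59.5 mm; axes as the case's. Keep file and fingers on its +y side
- file_center (a point): Centre of the loose flat steel file (200 mm long along its x with the 30 mm tang at -x, blade 24 mm wide, 7 mm thick, about 0.2 kg), half-way up its thickness; z up
- lid (a joint): Angle of the lid, rad: 0 = drawn tight, about 0.013 to 0.03 = lying on the seal, not drawn, 1.57 = upright, 2.15 = its stop. It starts open, leaning 10 to 25 degrees past upright. The hinge is stiff: the lid stays where it is left and takes 1 to 6 N near its free edge to swing
- lid_hinge (a point): Middle of the lid's hinge line, 100 mm to +y of the case's middle, 78 mm above the bench; axes are the lid's: x along the hinge (as the case's x), -y across the lid from the hinge to its free edge 204 mm away, z out of the outer face. The lid is a plate 270 mm long (x), 5 mm thick, outer face 1 mm below this point in z
- lid_push (a point): Point on the outer face of the lid, 180 mm from the hinge and 85 mm to -x of its middle, clear of the T-handle: a good place to push the lid shut and to press it onto the seal (10 to 12 N presses it down far enough for the latch to catch). Axes as for the hinge
- latch (a joint): Turn of the T-handle, rad: 0 = released (bar along the lid's long side), growing clockwise as seen on the lid's outer face, 1.5 = stop, drawn tight (bar across). With the lid on the seal the roller under it catches the keeper at 0.7 to 0.9; from there it turns harder (to 0.4 N m) and sinks 4 mm; past 1.25 it stays. Turned before the lid is down, it keeps the lid from shutting
- latch_grip (a point): Centre of the T-handle's red bar, on its turning axis: bar 76 mm long along this point's x, 14 mm wide, 16 mm high; 32 mm clear from the lid's outer face to this point, 144 mm from the hinge, middle of the lid's length. z points out of the lid, straight up when it is shut. Behind the lid the latch arm and roller stand 28 mm off the inner face, up to 47 mm from the axis: keep clear of them when loading the case
- shoe: Bystander: rusty pony shoe lying flat, about 120 by 120 by 9 mm; origin under its centre
- fuller: Bystander: blackened fuller with a 260 mm wooden handle along its x, head 30 mm high at +x; origin under the middle of its handle
- block: Bystander: beech driving block 90 by 60 by 45 mm; origin under its centre
- tin: Bystander: nail tin, 68 mm across, 70 mm high; origin under its centre
- hammer: Bystander: hammer 280 mm long along its x, handle to -x; origin under it
Mind the look-alikes: they are no part of the job. What is meant by the part that bears file_center is not red or yellow, and is the larger of those in its own colour.

How it is judged (in metres and radians):
On the way, in this order (a step that is already met when the one before it is completed fails the run):
1. the file lies flat on the floor of the case, let go, with the lid still open (z of file_center in the frame of case between 0 and 0.02 m and x of file_center in the frame of case between -0.13 and 0.13 m and y of file_center in the frame of case between -0.1 and 0.1 m and contact force between the fingers and file below 0.1 N and value of joint lid above 0.5 rad), for 0.2 s.
2. the lid is down on its seal, with the latch not yet turned (value of joint lid below 0.06 rad and value of joint latch below 0.6 rad), for 0.2 s.
At the end, for the whole second after the job is handed in: The file lies at rest flat inside the case (its centre less than 20 mm above the case's underside), the T-handle is turned clockwise past 1.3 rad and the lid is drawn to within 0.009 rad of its tight position (z of file_center in the frame of case between 0 and 0.02 m and x of file_center in the frame of case between -0.13 and 0.13 m and y of file_center in the frame of case between -0.1 and 0.1 m and value of joint lid below 0.009 rad and value of joint latch above 1.3 rad and linear speed of file below 0.02 m/s); the robot touches nothing.
It fails at once if the shoe was moved more than 25 mm (distance of shoe from where it was at the start of the episode above 0.025 m).
It fails at once if the fuller was moved more than 25 mm (distance of fuller from where it was at the start of the episode above 0.025 m).
It fails at once if the driving block was moved more than 25 mm (distance of block from where it was at the start of the episode above 0.025 m).
It fails at once if the tin was moved more than 25 mm (distance of tin from where it was at the start of the episode above 0.025 m).
It fails at once if the hammer was moved more than 25 mm (distance of hammer from where it was at the start of the episode above 0.025 m).
It also fails if it takes over 70 s, if anything falls off the work surface, if the arm or the gripper's body presses on something with over 40 N, if the wrist force passes 120 N, or if a joint passes its speed limit or range.

## Working session

There is one attempt and no reset: what is moved stays moved. The work goes in short steps, Python scripts to look and compute and a tool call to move; the robot and the scene stay as the last step left them, time stands still between calls to the robot, and variables do not carry over. Pictures are saved under pics/ and viewed, about 8 in all and at most 12, crops included, and the job is handed in when it is done.

Besides the shell and the picture viewer there is one more tool, called after "Call:" in YAML: its name, and indented under it one key for each argument. servo_tool: Moves the arm, as the interface text tells. Its arguments: {"type":"object","properties":{"translation":{"type":"array"},"rotation":{"type":"array"},"fingers":{"type":"array"},"squeeze":{"type":"number"}},"required":["translation","rotation","fingers"]}

```bash
mkdir -p pics; cat > h.py <<'E'
from station import *
import numpy as np, cv2
from scipy.spatial.transform import Rotation as R
def look(n):
    s=snapshot(n); return s
def world(s):
    K=np.array(s["intrinsics"]);T=np.linalg.inv(np.array(s["extrinsics"]));d=s["depth"]
    v,u=np.mgrid[:d.shape[0],:d.shape[1]]
    P=np.stack([(u-K[0,2])/K[0,0]*d,-(v-K[1,2])/K[1,1]*d,-d],-1)
    W=P@T[:3,:3].T+T[:3,3]; W[d==0]=np.nan; return W
def proj(s,p):
    K=np.array(s["intrinsics"]);E=np.array(s["extrinsics"]);c=E[:3,:3]@np.array(p,float)+E[:3,3]
    return K[0,0]*c[0]/-c[2]+K[0,2],K[1,1]*-c[1]/-c[2]+K[1,2]
def rel(target,Rt=None):
    """shift (m) & rotvec(deg) from measured pose to target TCP (mm)"""
    st=get_state();r=R.from_quat(st["eef_rot"])
    t=r.inv().apply(np.array(target)-st["tool_pos"])/1000
    rv=np.zeros(3) if Rt is None else (r.inv()*Rt).as_rotvec(degrees=True)
    return t.round(4),rv.round(2)
E
python3 - <<'E'
from h import *
for n in("top","side"):
    s=look(n);cv2.imwrite(f"pics/{n}0.png",s["pixels"]);W=world(s);np.savez(f"/tmp/{n}0.npz",W=W,px=s["pixels"])
    print(s["intrinsics"],np.linalg.inv(s["extrinsics"]).round(2))
print(get_state())
E
```

```text
[[462.99231761   0.         284.33895598]
 [  0.         462.99231761 215.81139984]
 [  0.           0.           1.        ]] [[-0.00000e+00  9.90000e-01 -1.20000e-01  3.67830e+02]
 [-1.00000e+00 -0.00000e+00  0.00000e+00 -2.44500e+01]
 [ 0.00000e+00  1.20000e-01  9.90000e-01  1.40967e+03]
 [ 0.00000e+00  0.00000e+00  0.00000e+00  1.00000e+00]]
[[475.83575829   0.         274.87057968]
 [  0.         475.83575829 210.03808139]
 [  0.           0.           1.        ]] [[ 7.1000e-01  3.5000e-01 -6.1000e-01 -4.5059e+02]
 [-7.0000e-01  3.8000e-01 -6.0000e-01 -1.0006e+03]
 [ 2.0000e-02  8.6000e-01  5.2000e-01  9.1726e+02]
 [ 0.0000e+00  0.0000e+00  0.0000e+00  1.0000e+00]]
{'time': 0.1, 'q': array([-1.25860876e+00,  4.80744181e-01,  1.59679400e+00, -4.17834235e-05,
        1.06508946e+00, -4.65918155e-02]), 'dq': array([-0.00075079,  0.0011082 ,  0.00126363, -0.00083463, -0.00085851,
       -0.00091193]), 'effort': array([ 1.69775951e-03, -9.52256155e+01, -4.31042683e+01, -8.84604560e-05,
        5.20033485e-03, -1.08609122e-06]), 'tool_pos': array([ 228.13141538, -608.25048161,  210.2590443 ]), 'eef_rot': array([ 8.21933758e-01, -5.69582855e-01, -4.22248409e-04, -2.99733756e-04]), 'ft_force': array([ 1.17905892, -0.85022725, -0.03345135]), 'moment': array([ 0.03779717,  0.04556027, -0.00919456]), 'gripper_width': 85.22673588006982}
```

View pics/top0.png

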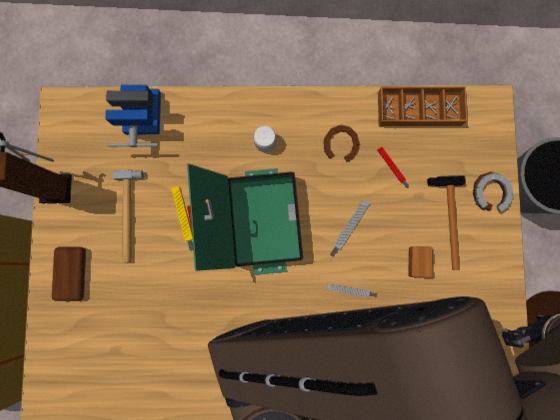

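View pics/side0.png

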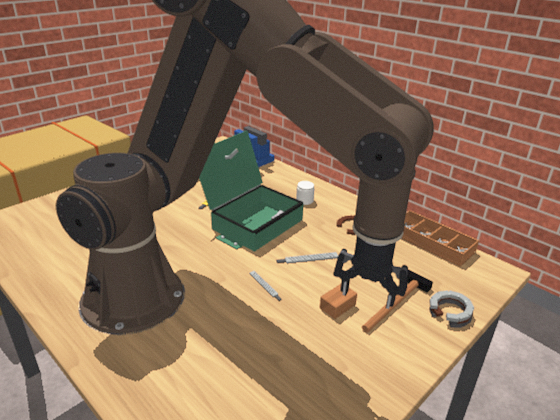

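The top view shows four files that could be taken for the target: large grey (350,228), small grey (352,290), red (393,167) and yellow (182,215). I choose the large grey one. The case is at (265,220) with the lid hinged on its left side (+y), and the T-handle is at (209,210).

```bash
python3 - <<'E'
from h import *
d=np.load("/tmp/top0.npz");W=d["W"];px=d["px"]
cv2.imwrite("pics/crop0.png",cv2.resize(px[130:310,170:410],None,fx=3.3,fy=3.3,interpolation=cv2.INTER_CUBIC))
hsv=cv2.cvtColor(px,cv2.COLOR_BGR2HSV)
def comp(m,lo,hi):
    mm=np.zeros(m.shape,np.uint8);mm[lo[1]:hi[1],lo[0]:hi[0]]=m[lo[1]:hi[1],lo[0]:hi[0]]
    return mm>0
g=comp((hsv[...,1]<60),(325,195),(375,262))
P=W[g];P=P[np.isfinite(P).all(1)];print("file n",len(P),"z",np.percentile(P[:,2],[10,50,90]))
r=cv2.minAreaRect(P[:,:2].astype(np.float32));print(r,cv2.boxPoints(r).round(0).tolist())
# rim of case
Z=W[...,2];rg=comp((Z>60)&(Z<90),(200,150),(320,290));P=W[rg]
r=cv2.minAreaRect(P[:,:2].astype(np.float32));print("rim",len(P),r,cv2.boxPoints(r).round(0).tolist())
fl=comp((Z>0)&(Z<20)&(hsv[...,0]>50)&(hsv[...,1]>80),(232,175),(300,265));P=W[fl];r=cv2.minAreaRect(P[:,:2].astype(np.float32));print("floor",r)
# lid
lm=comp((Z>95),(180,150),(235,275));P=W[lm];c=np.median(P,0);print("lid",len(P),P.min(0),P.max(0))
u,s,vt=np.linalg.svd(P-P.mean(0),full_matrices=False);print(vt.round(3),P.mean(0))
for uv in[(209,210),(335,250),(368,205),(348,230),(292,213),(255,228),(265,140),(340,145)]:print(uv,W[uv[1],uv[0]].round(0))
E
```

```text
file n 475 z [ 3.31469796  6.83024076 10.40474501]
((494.3390197753906, -223.51068115234375), (24.918149948120117, 198.3827362060547), 56.43821716308594) [[405.0, -179.0], [570.0, -289.0], [584.0, -268.0], [419.0, -158.0]]
rim 1070 ((518.7437744140625, 32.150146484375), (266.9906311035156, 201.47787475585938), 5.428138732910156) [[376.0, 120.0], [395.0, -81.0], [661.0, -56.0], [642.0, 145.0]]
floor ((522.711669921875, 33.197227478027344), (283.80596923828125, 189.014892578125), 5.275711536407471)
lid 3837 [368.63742288 121.05319676  95.02384217] [642.80864762 228.06702334 273.0820481 ]
[[-0.996 -0.092 -0.003]
 [-0.038  0.378  0.925]
 [ 0.084 -0.921  0.38 ]] [504.01305393 171.45179425 192.14969848]
(209, 210) [521. 166. 234.]
(335, 250) [ 428. -180.    4.]
(368, 205) [ 565. -283.    5.]
(348, 230) [ 488. -220.    6.]
(292, 213) [534. -49.  64.]
(255, 228) [495.  62.  11.]
(265, 140) [751.  30.  72.]
(340, 145) [ 755. -201.   -1.]
```

View pics/crop0.png

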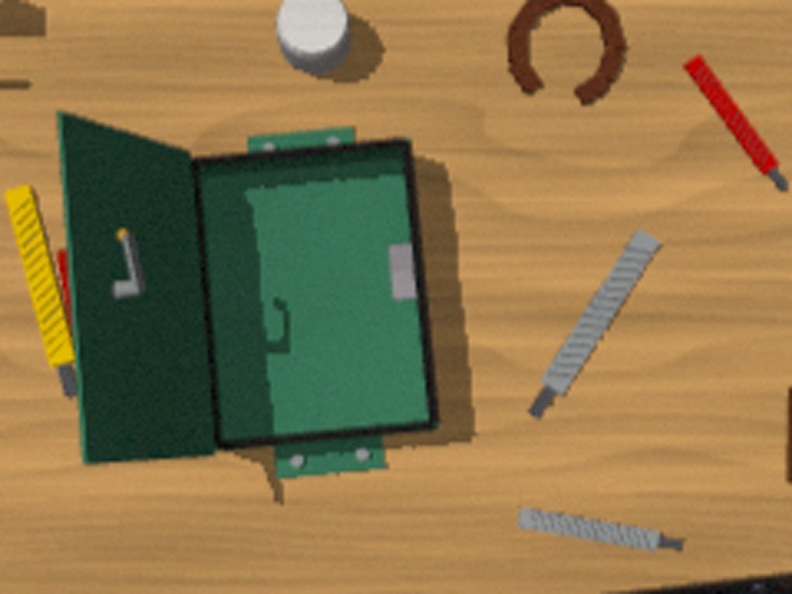

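The crop confirms the choice. The large grey file runs from its tang at crop (540,405) to its tip at (650,240), and it is clearly longer than the small grey one at (600,528). The keeper is at crop (402,270).

```bash
cat >> h.py <<'E'
def down(a): # tool pointing down, jaw x axis at world angle a deg
    return R.from_euler("z",a,degrees=True)*R.from_euler("x",180,degrees=True)
YAW=5.35; C=np.array([519.,32,0]); RC=R.from_euler("z",YAW,degrees=True)
def cw(p): return C+RC.apply(p)
E
python3 -c "
from h import *
print(rel([494,-223.5,110],down(-123.6)))
print(proj(snapshot('top'),[494,-223.5,7]))"
```

```text
(array([-0.2668, -0.384 ,  0.1005]), array([3.000e-02, 6.000e-02, 5.416e+01]))
(np.float64(349.0676419512499), np.float64(228.0262106686148))
```

Call:
servo_tool:
  translation:
    - [-0.267,-0.384,0.1]
    - [-0.267,-0.384,0.1]
    - [-0.267,-0.384,0.1]
    - [-0.267,-0.384,0.1]
    - [-0.267,-0.384,0.1]
    - [-0.267,-0.384,0.1]
    - [-0.267,-0.384,0.1]
    - [-0.267,-0.384,0.1]
  rotation:
    - [0,0,54.2]
    - [0,0,54.2]
    - [0,0,54.2]
    - [0,0,54.2]
    - [0,0,54.2]
    - [0,0,54.2]
    - [0,0,54.2]
    - [0,0,54.2]
  fingers: [0.0854,0.0854,0.0854,0.0854,0.0854,0.0854,0.0854,0.0854]
  squeeze: 40

```text
time: 1.15
tool_pos: [495.0, -222.0, 110.4]
eef_rot: [-0.472, 0.881, -0.0, 0.0]
ft_force: [0.2, 0.1, 0.1]
gripper_width: 85.8
```

Call:
servo_tool:
  translation:
    - [0,0,0]
    - [0,0,0]
  rotation:
    - [0,0,0]
    - [0,0,0]
  fingers: [0.0854,0.0854]

```text
time: 1.4
tool_pos: [494.0, -223.6, 110.7]
eef_rot: [-0.473, 0.881, 0.0, -0.0]
ft_force: [0.2, -0.6, -0.2]
gripper_width: 85.3
```

```bash
python3 -c "
from h import *
print(get_state()['q'].round(2),get_state()['tool_pos'],get_state()['ft_force'])
print(rel([494,-223.5,2.5],down(-123.6)))
s=snapshot('side');W=world(s);cv2.imwrite('pics/s1.png',cv2.resize(s['pixels'][130:330,180:460],None,fx=2.8,fy=2.8))
print(proj(s,[494,-223.5,7]),proj(s,[409,-168,7]),proj(s,[577,-278,7]))"
```

```text
[-0.48  0.46  1.94 -0.    0.74  1.68] [ 493.98056182 -223.62123288  110.68506433] [ 0.23780812 -0.61693082 -0.20160161]
(array([-1.000e-04,  0.000e+00,  1.082e-01]), array([ 0.02, -0.01,  0.02]))
(np.float64(308.04720600063666), np.float64(257.2221311933454)) (np.float64(276.81594764238844), np.float64(260.6262778738832)) (np.float64(337.89010255645303), np.float64(254.01881934591455))
```

View pics/s1.png

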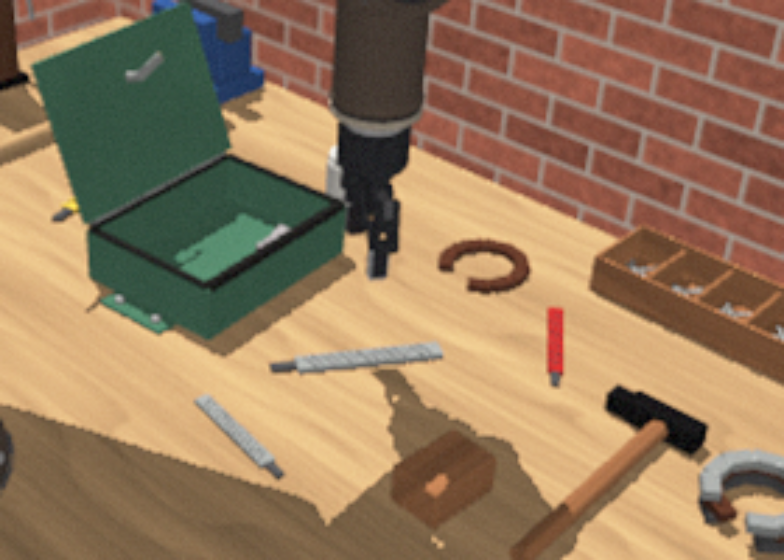

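The crop shows the file centred at (358,356), which matches the projected estimate, and the open fingers are above it. I'll go down and grip.

Call:
servo_tool:
  translation:
    - [0,0,0.05]
    - [0,0,0.09]
    - [0,0,0.107]
    - [0,0,0.1085]
    - [0,0,0.1085]
    - [0,0,0.1085]
    - [0,0,0.1085]
    - [0,0,0.1085]
  rotation:
    - [0,0,0]
    - [0,0,0]
    - [0,0,0]
    - [0,0,0]
    - [0,0,0]
    - [0,0,0]
    - [0,0,0]
    - [0,0,0]
  fingers: [0.0854,0.0854,0.0854,0.0854,0.015,0.015,0.015,0.015]
  squeeze: 50

```text
time: 2.45
tool_pos: [494.3, -223.8, 2.7]
eef_rot: [-0.472, 0.881, -0.0, 0.0]
ft_force: [-0.8, -0.2, -0.6]
gripper_width: 15.2
```

Call:
servo_tool:
  translation:
    - [0,0,0]
    - [0,0,0]
    - [0,0,0]
    - [0,0,0]
  rotation:
    - [0,0,0]
    - [0,0,0]
    - [0,0,0]
    - [0,0,0]
  fingers: [0.015,0.015,0.015,0.015]

```text
time: 2.95
tool_pos: [494.1, -223.7, 2.3]
eef_rot: [-0.472, 0.881, 0.0, -0.0]
ft_force: [-0.2, -0.4, 0.1]
gripper_width: 15.1
```

```bash
python3 -c "
from h import *
s=snapshot('side');W=world(s);u,v=308,245
cv2.imwrite('pics/s2.png',cv2.resize(s['pixels'][190:300,240:380],None,fx=5,fy=5,interpolation=cv2.INTER_CUBIC))
print(get_state())"
```

```text
{'time': 3.0, 'q': array([-4.81161865e-01,  6.33212456e-01,  1.99946697e+00, -3.16136609e-05,
        5.08994173e-01,  1.67676212e+00]), 'dq': array([ 1.11784857e-04, -8.64317277e-05, -9.73223138e-04, -1.14039331e-03,
       -1.30517278e-03, -1.90958252e-04]), 'effort': array([ 9.13382799e-03, -8.82800031e+01, -2.16886729e+01,  2.88731899e-04,
        2.28871555e-03, -1.41870287e-04]), 'tool_pos': array([ 494.036329  , -223.75652256,    2.26491023]), 'eef_rot': array([-4.72255758e-01,  8.81461569e-01,  2.91184704e-05, -2.91451973e-05]), 'ft_force': array([-0.68935978,  0.09578927, -0.47468875]), 'moment': array([ 3.31742251e-02,  4.67961790e-05, -4.00713885e-02]), 'gripper_width': 14.85964476516375}
```

View pics/s2.png

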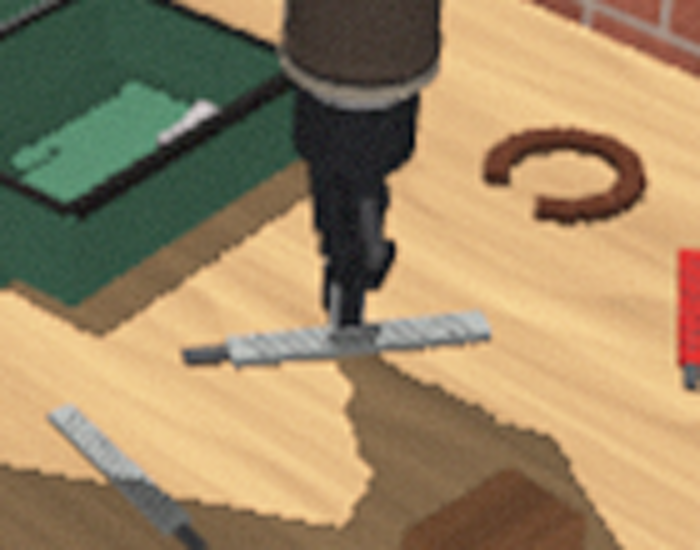

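The crop shows the fingertips at (350,325), just over the file's top face. The opening went to 15 mm, which is less than the file's 24 mm width, so the file is not gripped. I'll measure the heights.

```bash
python3 -c "
from h import *
s=snapshot('side');W=world(s);hs=cv2.cvtColor(s['pixels'],cv2.COLOR_BGR2HSV)
for v in range(244,266):print(v,[tuple(W[v,u].round(0).astype(int)) for u in range(300,322,4)])
m=np.zeros(W.shape[:2],bool);m[245:268,285:340]=1;m&=(hs[...,1]<50)&(hs[...,2]>110);P=W[m];print(np.percentile(P[:,2],[5,50,95]));print(cv2.minAreaRect(P[:,:2].astype(np.float32)))
"
```

```text
244 [(np.int64(541), np.int64(-147), np.int64(-4)), (np.int64(489), np.int64(-208), np.int64(53)), (np.int64(464), np.int64(-244), np.int64(84)), (np.int64(459), np.int64(-264), np.int64(96)), (np.int64(467), np.int64(-273), np.int64(97)), (np.int64(589), np.int64(-193), np.int64(-4))]
245 [(np.int64(533), np.int64(-153), np.int64(-1)), (np.int64(489), np.int64(-208), np.int64(49)), (np.int64(462), np.int64(-247), np.int64(82)), (np.int64(462), np.int64(-262), np.int64(90)), (np.int64(471), np.int64(-270), np.int64(90)), (np.int64(578), np.int64(-202), np.int64(2))]
246 [(np.int64(527), np.int64(-158), np.int64(0)), (np.int64(491), np.int64(-206), np.int64(43)), (np.int64(461), np.int64(-248), np.int64(80)), (np.int64(475), np.int64(-252), np.int64(75)), (np.int64(478), np.int64(-265), np.int64(80)), (np.int64(579), np.int64(-202), np.int64(-2))]
247 [(np.int64(528), np.int64(-158), np.int64(-4)), (np.int64(489), np.int64(-209), np.int64(42)), (np.int64(460), np.int64(-249), np.int64(77)), (np.int64(477), np.int64(-250), np.int64(69)), (np.int64(566), np.int64(-195), np.int64(-4)), (
[... 4602 characters left out ...]
nt64(457), np.int64(-223), np.int64(-1)), (np.int64(465), np.int64(-233), np.int64(0)), (np.int64(476), np.int64(-240), np.int64(-1)), (np.int64(487), np.int64(-247), np.int64(-3)), (np.int64(497), np.int64(-256), np.int64(-3)), (np.int64(503), np.int64(-266), np.int64(-1))]
265 [(np.int64(452), np.int64(-228), np.int64(1)), (np.int64(462), np.int64(-236), np.int64(0)), (np.int64(473), np.int64(-242), np.int64(-2)), (np.int64(481), np.int64(-252), np.int64(-1)), (np.int64(493), np.int64(-259), np.int64(-3)), (np.int64(499), np.int64(-270), np.int64(-1))]
[-0.83917383  5.18387303  9.46121883]
((507.5458068847656, -225.36053466796875), (45.52001190185547, 173.60130310058594), 57.5268440246582)
```

Call:
servo_tool:
  translation:
    - [0,0,0]
    - [0,0,0]
    - [0,0,0]
  rotation:
    - [0,0,0]
    - [0,0,0]
    - [0,0,0]
  fingers: [0.04,0.04,0.04]

```text
time: 3.42
tool_pos: [494.1, -223.7, 2.3]
eef_rot: [-0.472, 0.881, 0.0, -0.0]
ft_force: [-0.5, 0.3, 0.4]
gripper_width: 39.9
```

```bash
python3 -c "
from h import *
s=snapshot('side');W=world(s)
d=W[...,:2]-[494,-224];j=np.array([.553,.833]);l=np.array([.833,-.553])
a=d@j;b=d@l;z=W[...,2]
m=(abs(b)<14)&(abs(a)<45)&(z>9)&(z<60)
for lo,hi in((-45,0),(0,45)):
    k=m&(a>=lo)&(a<hi);print(lo,k.sum(),np.sort(z[k])[:10].round(0),np.median(a[k]))
for zz in(2,10,20):print(zz,proj(s,[494-.553*22,-224-.833*22,zz]))
v0,u0=235,290
cv2.imwrite('pics/s3.png',cv2.resize(s['pixels'][215:275,270:350],None,fx=9,fy=9,interpolation=cv2.INTER_CUBIC))
"
```

```text
-45 61 [ 9. 21. 22. 25. 25. 26. 26. 27. 28. 29.] -28.32187056414999
0 37 [23. 24. 25. 28. 29. 29. 30. 32. 34. 35.] 21.223536035565484
2 (np.float64(309.8372216342172), np.float64(262.72527908811094))
10 (np.float64(309.98562185936663), np.float64(260.69162599232493))
20 (np.float64(310.1722843590305), np.float64(258.13363276875504))
```

View pics/s3.png

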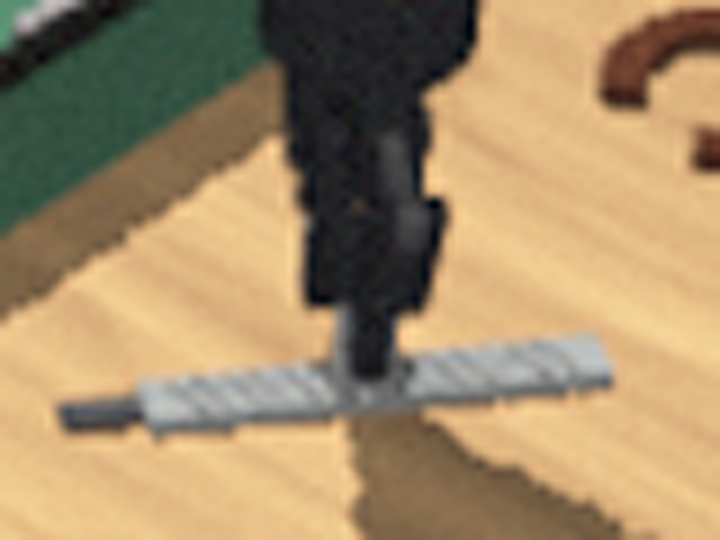

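The crop shows the near fingertip at (365,378), which puts it about 20 mm above the bench although the TCP reads 2 mm. The real tips evidently end short of the stated TCP, so I'll go down under force watch.

Call:
servo_tool:
  translation:
    - [0,0,0.003]
    - [0,0,0.006]
    - [0,0,0.007]
    - [0,0,0.007]
  rotation:
    - [0,0,0]
    - [0,0,0]
    - [0,0,0]
    - [0,0,0]
  fingers: [0.04,0.04,0.04,0.04]

```text
time: 3.98
tool_pos: [494.0, -223.7, -4.9]
eef_rot: [-0.472, 0.881, 0.0, -0.0]
ft_force: [0.8, 0.2, 0.2]
gripper_width: 40.1
```

```bash
python3 -c "
from h import *
print(get_state()['tool_pos'],get_state()['ft_force'])
s=snapshot('side');W=world(s)
d=W[...,:2]-[494,-224];j=np.array([.553,.833]);l=np.array([.833,-.553])
a=d@j;b=d@l;z=W[...,2]
m=(abs(b)<14)&(abs(a)<45)&(z>9)&(z<60)
for lo,hi in((-45,0),(0,45)):
    k=m&(a>=lo)&(a<hi);print(lo,k.sum(),np.sort(z[k])[:10].round(0))
"
```

```text
[ 493.96887582 -223.71335959   -4.85192501] [0.75056349 0.24403673 0.20318775]
-45 57 [16. 16. 19. 19. 21. 24. 24. 24. 24. 24.]
0 39 [15. 18. 19. 19. 20. 21. 22. 22. 23. 25.]
```

Call:
servo_tool:
  translation:
    - [0,0,0.003]
    - [0,0,0.005]
    - [0,0,0.006]
    - [0,0,0.006]
  rotation:
    - [0,0,0]
    - [0,0,0]
    - [0,0,0]
    - [0,0,0]
  fingers: [0.04,0.04,0.04,0.04]

```text
time: 4.53
tool_pos: [494.0, -223.7, -10.8]
eef_rot: [-0.472, 0.881, 0.0, -0.0]
ft_force: [-0.1, -0.5, 0.5]
gripper_width: 39.7
```

Call:
servo_tool:
  translation:
    - [0,0,0.002]
    - [0,0,0.003]
    - [0,0,0.003]
  rotation:
    - [0,0,0]
    - [0,0,0]
    - [0,0,0]
  fingers: [0.04,0.04,0.04]

```text
time: 4.9
tool_pos: [494.0, -223.7, -13.8]
eef_rot: [-0.472, 0.881, 0.0, -0.0]
ft_force: [-0.5, 0.3, 0.8]
gripper_width: 39.9
```

Call:
servo_tool:
  translation:
    - [0,0,0.0015]
    - [0,0,0.0015]
    - [0,0,0.0015]
    - [0,0,0.0015]
    - [0,0,0.0015]
    - [0,0,0.0015]
  rotation:
    - [0,0,0]
    - [0,0,0]
    - [0,0,0]
    - [0,0,0]
    - [0,0,0]
    - [0,0,0]
  fingers: [0.04,0.03,0.015,0.015,0.015,0.015]
  squeeze: 50

```text
time: 5.65
tool_pos: [494.0, -223.8, -15.0]
eef_rot: [-0.472, 0.881, -0.0, 0.0]
ft_force: [-1.0, 0.4, 4.9]
gripper_width: 20.8
```

Call:
servo_tool:
  translation:
    - [0,0,0]
    - [0,0,0]
  rotation:
    - [0,0,0]
    - [0,0,0]
  fingers: [0.015,0.015]

```text
time: 5.9
tool_pos: [494.0, -223.8, -14.9]
eef_rot: [-0.472, 0.881, -0.0, 0.0]
ft_force: [-1.0, 0.3, 5.5]
gripper_width: 20.6
```

Call:
servo_tool:
  translation:
    - [0,0,-0.02]
    - [0,0,-0.06]
    - [0,0,-0.06]
  rotation:
    - [0,0,0]
    - [0,0,0]
    - [0,0,0]
  fingers: [0.015,0.015,0.015]

```text
time: 6.28
tool_pos: [495.6, -224.6, 47.1]
eef_rot: [-0.472, 0.881, -0.002, 0.001]
ft_force: [-0.1, -0.7, -2.3]
gripper_width: 20.8
```

```bash
python3 -c "
from h import *
print(get_state()['ft_force'],get_state()['moment'],get_state()['tool_pos'])
s=snapshot('side');cv2.imwrite('pics/s4.png',cv2.resize(s['pixels'][180:280,250:390],None,fx=5,fy=5,interpolation=cv2.INTER_CUBIC))"
```

```text
[-0.1096611  -0.67006396 -2.27366669] [-0.0058234  -0.03072875 -0.02877709] [ 495.59366569 -224.5508443    47.07136941]
```

View pics/s4.png

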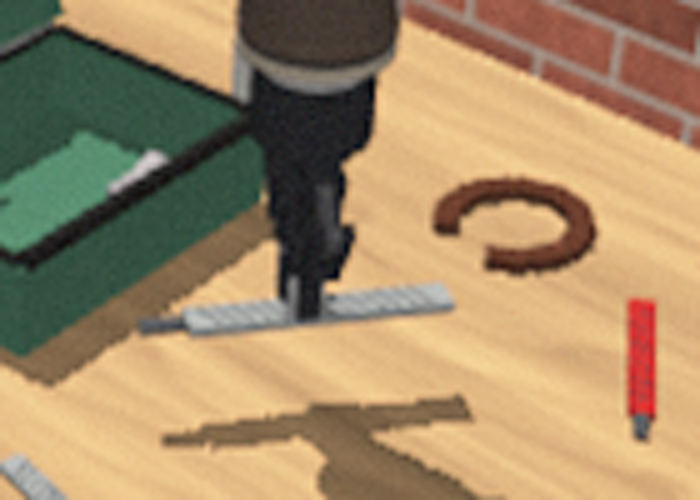

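The file is lifted. In the crop it hangs level at (300,310) with its shadow below it, and the weight reads 2.3 N. The true tips sit about 16 mm short of the reported TCP, so I'll carry that offset through the remaining moves.

```bash
python3 -c "
from h import *
p=cw([0,5,0]);print(p)
print(rel([494,-224,110])[0]);print(rel([p[0],p[1],110],down(-84.65)))"
```

```text
[518.53380257  36.97821855   0.        ]
[ 0.0003  0.0006 -0.0643]
(array([-0.2305,  0.1247, -0.0645]), array([-1.300e-01, -3.000e-02, -3.899e+01]))
```

Call:
servo_tool:
  translation:
    - [0,0,-0.0645]
    - [-0.04,0.022,-0.0645]
    - [-0.08,0.043,-0.0645]
    - [-0.12,0.065,-0.0645]
    - [-0.16,0.087,-0.0645]
    - [-0.2,0.108,-0.0645]
    - [-0.2305,0.1245,-0.0645]
    - [-0.2305,0.1245,-0.0645]
  rotation:
    - [0,0,0]
    - [0,0,-7]
    - [0,0,-14]
    - [0,0,-21]
    - [0,0,-28]
    - [0,0,-35]
    - [0,0,-39]
    - [0,0,-39]
  fingers: [0.015,0.015,0.015,0.015,0.015,0.015,0.015,0.015]

```text
time: 7.32
tool_pos: [517.5, 39.2, 108.1]
eef_rot: [0.741, -0.672, -0.001, 0.0]
ft_force: [0.0, -0.8, -1.3]
gripper_width: 20.9
```

Call:
servo_tool:
  translation:
    - [0,0,0]
    - [0,0,0]
  rotation:
    - [0,0,0]
    - [0,0,0]
  fingers: [0.015,0.015]

```text
time: 7.58
tool_pos: [517.8, 36.3, 108.9]
eef_rot: [0.739, -0.674, -0.0, 0.0]
ft_force: [0.1, -0.0, -1.5]
gripper_width: 20.3
```

```bash
python3 -c "
from h import *
p=cw([0,5,0]);print(get_state()['tool_pos'],get_state()['ft_force'])
print(rel([p[0],p[1],-8],down(-84.65)))"
```

```text
[517.81397092  36.30152922 108.91033967] [ 0.06233007 -0.02429621 -1.5065055 ]
(array([-0.0006, -0.0009,  0.1169]), array([ 0.04, -0.  , -0.08]))
```

Call:
servo_tool:
  translation:
    - [0,0,0.05]
    - [0,0,0.09]
    - [0,0,0.108]
    - [0,0,0.114]
    - [0,0,0.116]
    - [0,0,0.117]
    - [0,0,0.117]
  rotation:
    - [0,0,0]
    - [0,0,0]
    - [0,0,0]
    - [0,0,0]
    - [0,0,0]
    - [0,0,0]
    - [0,0,0]
  fingers: [0.015,0.015,0.015,0.015,0.015,0.015,0.015]

```text
time: 8.45
tool_pos: [518.6, 37.1, -7.0]
eef_rot: [0.739, -0.673, 0.0, -0.0]
ft_force: [0.8, 0.4, -2.2]
gripper_width: 20.7
```

Call:
servo_tool:
  translation:
    - [0,0,0.001]
    - [0,0,0.0015]
  rotation:
    - [0,0,0]
    - [0,0,0]
  fingers: [0.015,0.015]

```text
time: 8.7
tool_pos: [518.2, 37.2, -9.0]
eef_rot: [0.739, -0.673, 0.0, -0.0]
ft_force: [-0.6, -0.4, -2.2]
gripper_width: 20.8
```

Call:
servo_tool:
  translation:
    - [0,0,0.001]
    - [0,0,0.001]
  rotation:
    - [0,0,0]
    - [0,0,0]
  fingers: [0.015,0.015]

```text
time: 8.95
tool_pos: [518.2, 37.1, -9.9]
eef_rot: [0.739, -0.673, 0.0, -0.0]
ft_force: [-0.9, -0.2, 5.5]
gripper_width: 20.9
```

Call:
servo_tool:
  translation:
    - [0,0,0]
    - [0,0,0]
    - [0,0,0]
    - [0,0,0]
    - [0,0,-0.01]
    - [0,0,-0.06]
    - [0,0,-0.12]
    - [0,0,-0.12]
  rotation:
    - [0,0,0]
    - [0,0,0]
    - [0,0,0]
    - [0,0,0]
    - [0,0,0]
    - [0,0,0]
    - [0,0,0]
    - [0,0,0]
  fingers: [0.045,0.045,0.045,0.045,0.045,0.045,0.045,0.045]

```text
time: 9.95
tool_pos: [520.9, 37.2, 114.5]
eef_rot: [0.739, -0.673, 0.003, -0.003]
ft_force: [-0.1, -1.5, -0.3]
gripper_width: 44.7
```

Call:
servo_tool:
  translation:
    - [0,0.06,-0.06]
    - [0,0.12,-0.12]
    - [0,0.17,-0.15]
    - [0,0.17,-0.15]
  rotation:
    - [0,0,0]
    - [0,0,0]
    - [0,0,0]
    - [0,0,0]
  fingers: [0.045,0.02,0.0,0.0]

```text
time: 10.45
tool_pos: [346.7, 21.2, 261.0]
eef_rot: [0.739, -0.673, 0.0, -0.0]
ft_force: [0.7, -0.3, 0.6]
gripper_width: -0.0
```

```bash
python3 -c "
from h import *
print(get_state()['tool_pos'],get_state()['ft_force'])
s=snapshot('top');W=world(s);cv2.imwrite('pics/t5.png',cv2.resize(s['pixels'][130:310,170:410],None,fx=3.3,fy=3.3,interpolation=cv2.INTER_CUBIC));np.savez('/tmp/t5.npz',W=W,px=s['pixels'])"
```

```text
[346.68288089  21.15367205 261.00639529] [ 0.70073787 -0.29081677  0.59813449]
```

View pics/t5.png

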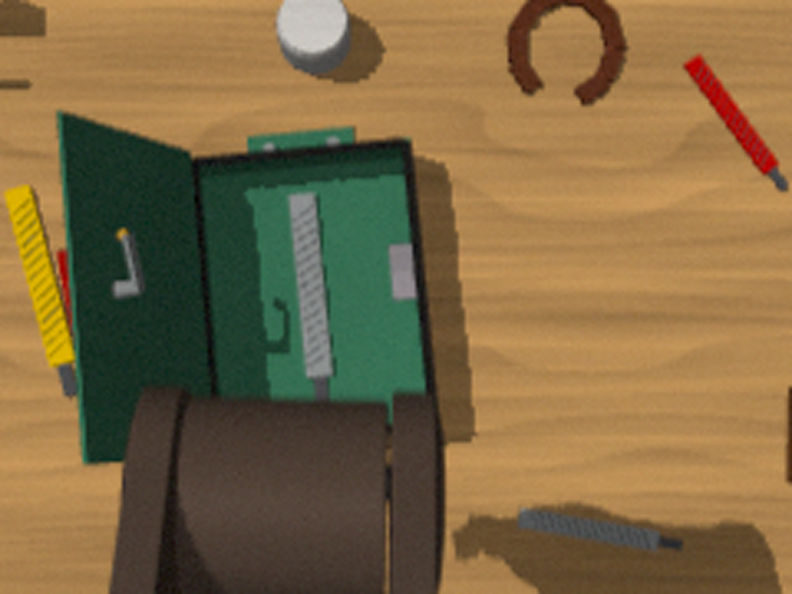

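The crop shows the file flat on the case floor at (312,290), let go, with the keeper at (402,270) clear. Next I'll bring the tool over the lid and behind it.

```bash
cat >> h.py <<'E'
def inc():
    st=get_state(); return RC.inv().apply(np.array(st["tool_pos"])-C)
E
python3 -c "
from h import *
st=get_state();print(inc().round(1),st['q'].round(2),rel([0,0,0],down(-84.65))[1])
W=np.load('/tmp/t5.npz')['W']
P=W[140:190,185:225].reshape(-1,3);P=RC.inv().apply(P-C);P=P[np.isfinite(P).all(1)&(P[:,2]>100)];u,s,vt=np.linalg.svd(P-P.mean(0),full_matrices=False);print(vt[2].round(3),P.mean(0).round(0),P.max(0).round(0))"
```

```text
[-174.9    5.4  262.7] [-0.03 -0.03  2.15 -0.    1.02  1.45] [-0.04 -0.02  0.02]
[ 0.002 -0.924  0.381] [105. 143. 200.] [136. 176. 273.]
```

Call:
servo_tool:
  translation:
    - [0,0,-0.05]
    - [0,0,-0.08]
    - [-0.05,-0.02,-0.08]
    - [-0.1,-0.04,-0.08]
    - [-0.15,-0.06,-0.08]
    - [-0.2,-0.08,-0.08]
    - [-0.225,-0.09,-0.08]
    - [-0.225,-0.09,-0.08]
  rotation:
    - [0,0,0]
    - [0,0,0]
    - [0,0,0]
    - [0,0,0]
    - [0,0,0]
    - [0,0,0]
    - [0,0,0]
    - [0,0,0]
  fingers: [0,0,0,0,0,0,0,0]

```text
time: 11.5
tool_pos: [417.3, 255.1, 339.1]
eef_rot: [0.74, -0.672, -0.0, 0.001]
ft_force: [0.2, -0.2, 0.1]
gripper_width: 0.1
```

```bash
python3 -c "
from h import *
st=get_state();print(inc().round(1),st['q'].round(2),st['ft_force'])"
```

```text
[-80.4 231.6 339.1] [0.49 0.13 1.77 0.   1.23 1.96] [ 0.15522601 -0.2192408   0.13889479]
```

Call:
servo_tool:
  translation:
    - [0,0.005,0.05]
    - [0,0.005,0.1]
    - [0,0.005,0.115]
    - [0,0.005,0.115]
  rotation:
    - [0,0,0]
    - [0,0,0]
    - [0,0,0]
    - [0,0,0]
  fingers: [0,0,0,0]

```text
time: 12.0
tool_pos: [412.4, 252.7, 225.0]
eef_rot: [0.739, -0.673, -0.0, 0.001]
ft_force: [0.9, 0.8, 0.3]
gripper_width: -0.1
```

Call:
servo_tool:
  translation:
    - [0.02,0,0]
    - [0.04,0,0]
    - [0.06,0,0]
    - [0.08,0,0]
  rotation:
    - [0,0,0]
    - [0,0,0]
    - [0,0,0]
    - [0,0,0]
  fingers: [0,0,0,0]

```text
time: 12.5
tool_pos: [421.9, 174.0, 227.6]
eef_rot: [0.739, -0.673, 0.001, -0.002]
ft_force: [-1.1, 6.4, 4.5]
gripper_width: 0.2
```

Call:
servo_tool:
  translation:
    - [0.018,0,-0.008]
    - [0.035,0,-0.013]
    - [0.058,0,-0.012]
    - [0.082,0,-0.009]
    - [0.104,0,-0.001]
    - [0.125,0,0.009]
    - [0.144,0,0.022]
    - [0.162,0,0.038]
  rotation:
    - [0,0,0]
    - [0,0,0]
    - [0,0,0]
    - [0,0,0]
    - [0,0,0]
    - [0,0,0]
    - [0,0,0]
    - [0,0,0]
  fingers: [0,0,0,0,0,0,0,0]

```text
time: 13.5
tool_pos: [437.1, 11.4, 188.9]
eef_rot: [0.739, -0.673, 0.002, -0.001]
ft_force: [1.0, 1.7, 2.7]
gripper_width: -0.3
```

```bash
python3 -c "
from h import *
st=get_state();print(inc().round(1),st['q'].round(2),st['ft_force'])
s=snapshot('top');W=RC.inv().apply(world(s).reshape(-1,3)-C);W=W[np.isfinite(W).all(1)]
m=(W[:,0]>60)&(W[:,0]<120)&(W[:,1]>-140)&(W[:,1]<80)&(W[:,2]>90);P=W[m];print(len(P));u,q,vt=np.linalg.svd(P-P.mean(0),full_matrices=False);print(vt[2].round(3),P.mean(0).round(0))
cv2.imwrite('pics/t6.png',s['pixels'])"
```

```text
[-83.4 -12.9 188.9] [-0.04  0.21  2.09  0.    0.84  1.43] [0.99092862 1.6902785  2.66338719]
911
[-0.001 -0.736 -0.678] [ 90.  16. 168.]
```

Call:
servo_tool:
  translation:
    - [0.014,0,0.018]
    - [0.028,0,0.037]
    - [0.035,0,0.052]
    - [0.041,0,0.065]
    - [0.046,0,0.081]
    - [0.049,0,0.096]
    - [0.051,0,0.106]
    - [0.051,0,0.109]
  rotation:
    - [0,0,0]
    - [0,0,0]
    - [0,0,0]
    - [0,0,0]
    - [0,0,0]
    - [0,0,0]
    - [0,0,0]
    - [0,0,0]
  fingers: [0,0,0,0,0,0,0,0]

```text
time: 14.55
tool_pos: [440.1, -38.6, 77.8]
eef_rot: [0.739, -0.673, 0.0, -0.0]
ft_force: [-0.3, -0.7, 0.8]
gripper_width: -0.1
```

Call:
servo_tool:
  translation:
    - [0,0,0.004]
    - [0,0,0.008]
    - [0,0,0.01]
    - [0,0,0.01]
  rotation:
    - [0,0,0]
    - [0,0,0]
    - [0,0,0]
    - [0,0,0]
  fingers: [0,0,0,0]

```text
time: 15.05
tool_pos: [439.7, -38.5, 67.7]
eef_rot: [0.739, -0.673, -0.0, 0.0]
ft_force: [0.7, 0.6, 0.1]
gripper_width: -0.2
```

```bash
python3 -c "
from h import *
s=snapshot('top');W=RC.inv().apply(world(s).reshape(-1,3)-C);W=W[np.isfinite(W).all(1)]
m=(W[:,0]>60)&(W[:,0]<120)&(W[:,1]>-140)&(W[:,1]<110)&(W[:,2]>60);P=W[m];print(len(P));u,q,vt=np.linalg.svd(P-P.mean(0),full_matrices=False);print(vt[2].round(4),P.mean(0).round(1),np.arctan2(vt[2][1],vt[2][2]))
m=(abs(W[:,0])<60)&(W[:,1]>-90)&(W[:,1]<20)&(W[:,2]>95);P=W[m];print(len(P),P.mean(0) if len(P) else 0,np.percentile(P[:,2],[5,50,95]));print(cv2.minAreaRect(P[P[:,2]>105][:,:2].astype(np.float32)))
cv2.imwrite('pics/t7.png',cv2.resize(s['pixels'][130:330,170:410],None,fx=3,fy=3,interpolation=cv2.INTER_CUBIC))"
```

```text
1464
[-0.0056 -0.0546 -0.9985] [90.   0.5 83.6] -3.0869760216883844
653 [-40.45736584 -40.36955068 482.18175861] [131.01218683 499.58093932 540.94380053]
((-11.062446594238281, -43.709617614746094), (92.31281280517578, 97.2824478149414), 89.90972900390625)
```

View pics/t7.png

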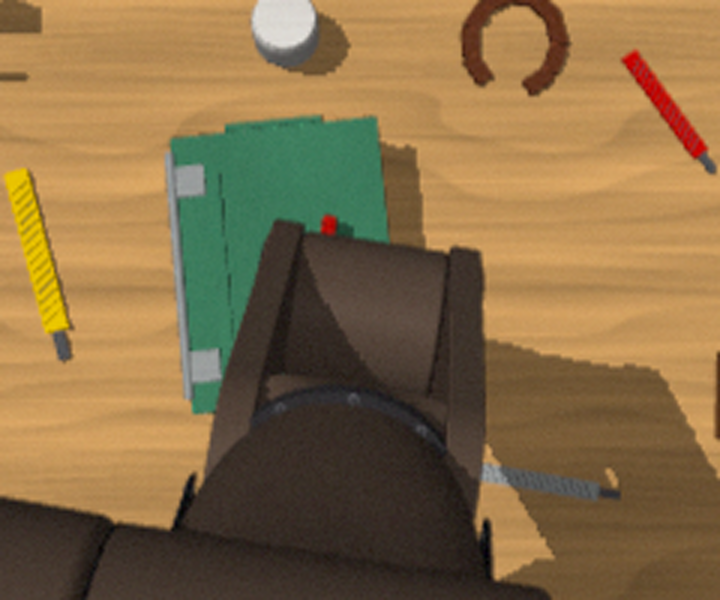

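The crop shows the lid nearly closed, at about 0.06 rad, with the red T-handle end at (330,225). I'll press on.

Call:
servo_tool:
  translation:
    - [0,0,0.002]
    - [0,0,0.004]
    - [0,0,0.005]
    - [0,0,0.005]
  rotation:
    - [0,0,0]
    - [0,0,0]
    - [0,0,0]
    - [0,0,0]
  fingers: [0,0,0,0]

```text
time: 15.6
tool_pos: [439.7, -38.5, 62.7]
eef_rot: [0.739, -0.673, -0.0, 0.0]
ft_force: [0.2, 0.4, -0.5]
gripper_width: -0.2
```

Call:
servo_tool:
  translation:
    - [0,0,0.002]
    - [0,0,0.003]
    - [0,0,0.003]
  rotation:
    - [0,0,0]
    - [0,0,0]
    - [0,0,0]
  fingers: [0,0,0]

```text
time: 15.98
tool_pos: [439.8, -38.5, 59.8]
eef_rot: [0.739, -0.673, 0.0, -0.0]
ft_force: [0.6, -0.2, 0.7]
gripper_width: -0.3
```

Call:
servo_tool:
  translation:
    - [0,0,0.001]
    - [0,0,0.002]
    - [0,0,0.003]
    - [0,0,0.003]
  rotation:
    - [0,0,0]
    - [0,0,0]
    - [0,0,0]
    - [0,0,0]
  fingers: [0,0,0,0]

```text
time: 16.48
tool_pos: [439.9, -38.6, 57.1]
eef_rot: [0.739, -0.673, 0.0, -0.0]
ft_force: [-1.9, -1.2, 11.1]
gripper_width: -0.1
```

```bash
cat >> h.py <<'E'
def lid():
    s=snapshot('top');W=RC.inv().apply(world(s).reshape(-1,3)-C);W=W[np.isfinite(W).all(1)]
    m=(W[:,0]>60)&(W[:,0]<125)&(W[:,1]>-95)&(W[:,1]<60)&(W[:,2]>60)&(W[:,2]<120);P=W[m];a=np.polyfit(100-P[:,1],P[:,2],1);return len(P),a
E
python3 -c "
from h import *
print(lid(),lid());print(get_state()['ft_force'],inc())"
```

```text
(1164, array([4.61547567e-03, 7.68584609e+01])) (1166, array([1.93040270e-04, 7.73422586e+01]))
[-2.43751186 -0.82512063 11.43197439] [-85.38418364 -62.87515782  57.05715765]
```

The lid is pressed onto the seal with 11 N at about 0.003 rad. Now I'll lift off, make the half turn (joint 6 range) and go over the handle.

Call:
servo_tool:
  translation:
    - [0,0,-0.03]
    - [0,0,-0.08]
    - [-0.005,-0.02,-0.1]
    - [-0.01,-0.05,-0.1]
    - [-0.015,-0.07,-0.1]
    - [-0.019,-0.085,-0.1]
    - [-0.019,-0.085,-0.1]
    - [-0.019,-0.085,-0.1]
  rotation:
    - [0,0,0]
    - [0,0,-10]
    - [0,0,-20]
    - [0,0,-30]
    - [0,0,-40]
    - [0,0,-50]
    - [0,0,-60]
    - [0,0,-70]
  fingers: [0,0,0.05,0.05,0.05,0.05,0.05,0.05]

```text
time: 17.58
tool_pos: [522.6, -11.5, 156.5]
eef_rot: [0.992, -0.124, -0.0, -0.0]
ft_force: [-0.4, 1.0, -0.7]
gripper_width: 49.7
```

Call:
servo_tool:
  translation:
    - [0,0,0]
    - [0,0,0]
    - [0,0,0]
    - [0,0,0]
    - [0,0,0]
    - [0,0,0]
    - [0,0,0]
    - [0,0,0]
  rotation:
    - [0,0,-10.5]
    - [0,0,-21]
    - [0,0,-31.5]
    - [0,0,-42]
    - [0,0,-52.5]
    - [0,0,-63]
    - [0,0,-73.5]
    - [0,0,-80]
  fingers: [0.05,0.05,0.05,0.05,0.05,0.05,0.05,0.05]

```text
time: 18.58
tool_pos: [522.5, -11.6, 156.6]
eef_rot: [0.84, 0.542, -0.0, -0.0]
ft_force: [-0.1, -0.5, 1.1]
gripper_width: 50.1
```

```bash
python3 -c "
from h import *
print(inc(),get_state()['q'].round(2))
print(rel(cw([0,-44,150]),down(-84.65+180)))
s=snapshot('side');p=s['pixels'].astype(int);W=RC.inv().apply(world(s).reshape(-1,3)-C).reshape(W0:=s['depth'].shape+(3,))
m=(p[...,2]>110)&(p[...,1]<60)&(p[...,0]<60)&(abs(W[...,0])<80)&(W[...,1]>-90)&(W[...,1]<20)&(W[...,2]>85)
P=W[m];print(len(P),P.mean(0),P.min(0),P.max(0))
m=(W[...,0]>60)&(W[...,0]<125)&(W[...,1]>-90)&(W[...,1]<40)&(W[...,2]>60)&(W[...,2]<120);P=W[m];print(len(P),np.polyfit(100-P[:,1],P[:,2],1))
cv2.imwrite('pics/s8.png',cv2.resize(s['pixels'][120:280,170:370],None,fx=4,fy=3.75,interpolation=cv2.INTER_CUBIC))"
```

```text
[ -0.58640172 -43.74127163 156.61132014] [-0.08  0.37  1.94  0.    0.83 -1.23]
(array([0.0001, 0.0006, 0.0066]), array([-2.000e-02, -0.000e+00, -2.971e+01]))
51 [ -7.49030835 -41.95107356 116.22225197] [-38.84766728 -54.09992971 107.38566211] [ 32.74951744 -28.51325648 121.99711275]
299 [1.35598378e-02 7.56886890e+01]
```

View pics/s8.png

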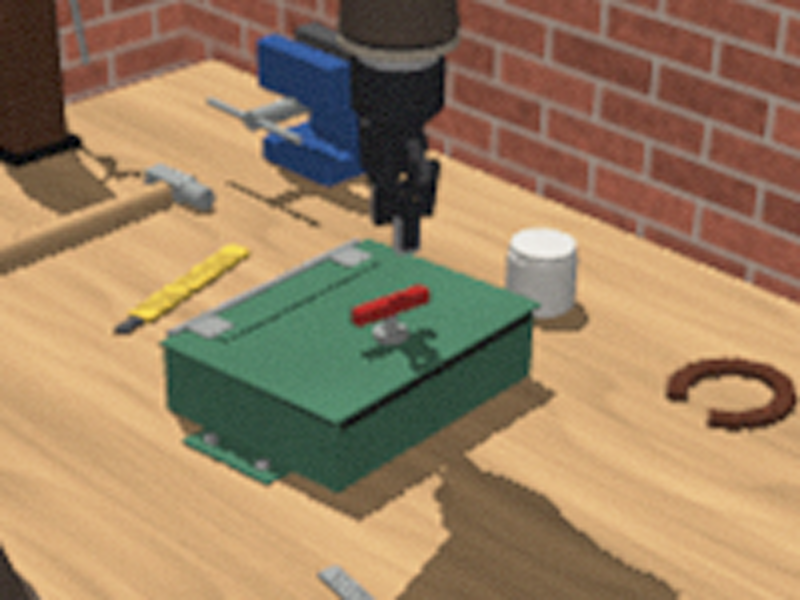

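The crop shows the lid lying on its seal (about 0.014 rad) and the red bar at (390,305) along the long side. Measured bar centre is case (-3,-42), z about 115. I'll finish the turn, go down and grip.

Call:
servo_tool:
  translation:
    - [0,0,0]
    - [0,0,0.01]
    - [0,0,0.03]
    - [0,0,0.05]
    - [0,0,0.068]
    - [0,0,0.076]
    - [0,0,0.077]
    - [0,0,0.077]
  rotation:
    - [0,0,-10]
    - [0,0,-20]
    - [0,0,-29.7]
    - [0,0,-29.7]
    - [0,0,-29.7]
    - [0,0,-29.7]
    - [0,0,-29.7]
    - [0,0,-29.7]
  fingers: [0.05,0.05,0.05,0.05,0.05,0.05,0.05,0.05]

```text
time: 19.62
tool_pos: [523.0, -11.7, 80.3]
eef_rot: [0.675, 0.737, 0.0, 0.0]
ft_force: [0.2, 0.0, 0.1]
gripper_width: 50.1
```

Call:
servo_tool:
  translation:
    - [0,0,0]
    - [0,0,0]
    - [0,0,0]
    - [0,0,0]
    - [0,0,0]
  rotation:
    - [0,0,0]
    - [0,0,0]
    - [0,0,0]
    - [0,0,0]
    - [0,0,0]
  fingers: [0.02,0.005,0.005,0.005,0.005]
  squeeze: 60

```text
time: 20.25
tool_pos: [521.2, -9.8, 79.9]
eef_rot: [0.675, 0.737, -0.0, -0.002]
ft_force: [-5.7, 22.5, 5.2]
gripper_width: 12.9
```

Call:
servo_tool:
  translation:
    - [0.001,0,0.001]
    - [0.002,0,0.002]
    - [0.002,0,0.003]
    - [0.002,0,0.003]
  rotation:
    - [0,0,0]
    - [0,0,0]
    - [0,0,0]
    - [0,0,0]
  fingers: [0.005,0.005,0.005,0.005]

```text
time: 20.75
tool_pos: [521.3, -9.7, 77.7]
eef_rot: [0.675, 0.738, -0.001, -0.001]
ft_force: [-11.0, -0.4, 24.7]
gripper_width: 12.4
```

Call:
servo_tool:
  translation:
    - [0,-0.001,-0.0005]
    - [0,-0.001,-0.0005]
    - [0,-0.001,-0.0005]
    - [0,-0.001,-0.0005]
    - [0,-0.001,-0.0005]
  rotation:
    - [0,0,6]
    - [0,0,14]
    - [0,0,22]
    - [0,0,30]
    - [0,0,30]
  fingers: [0.005,0.005,0.005,0.005,0.005]

```text
time: 21.38
tool_pos: [521.2, -9.5, 78.2]
eef_rot: [0.844, 0.537, 0.0, -0.0]
ft_force: [-5.7, 4.2, 17.1]
gripper_width: 12.7
```

```bash
python3 -c "
from h import *
st=get_state();print(inc().round(1),st['ft_force'].round(1),st['moment'].round(2),(R.from_quat(st['eef_rot'])*R.from_euler('x',180,degrees=True)).as_euler('ZYX',degrees=True).round(1))"
```

```text
[ -1.6 -41.5  78.2] [-5.7  4.2 17.1] [ 0.53  1.13 -0.02] [64.9 -0.   0. ]
```

Call:
servo_tool:
  translation:
    - [0,0,0]
    - [0,0,0]
    - [0,0,0]
    - [0,0,0]
    - [0,0,0]
    - [0,0,0]
  rotation:
    - [0,0,5]
    - [0,0,12]
    - [0,0,19]
    - [0,0,25]
    - [0,0,30]
    - [0,0,30]
  fingers: [0.005,0.005,0.005,0.005,0.005,0.005]

```text
time: 22.12
tool_pos: [521.3, -9.3, 78.2]
eef_rot: [0.954, 0.3, 0.0, -0.0]
ft_force: [-4.8, 5.5, 16.6]
gripper_width: 12.6
```

```bash
python3 -c "
from h import *
st=get_state();print(inc().round(1),st['ft_force'].round(1),st['moment'].round(2),(R.from_quat(st['eef_rot'])*R.from_euler('x',180,degrees=True)).as_euler('ZYX',degrees=True).round(1))"
```

```text
[ -1.6 -41.4  78.2] [-4.8  5.5 16.6] [ 1.    1.12 -0.1 ] [35. -0.  0.]
```

Call:
servo_tool:
  translation:
    - [0,0,0]
    - [0,0,0]
    - [0,0,0.0005]
    - [0,0,0.001]
    - [0,0,0.001]
    - [0,0,0.001]
    - [0,0,0.001]
  rotation:
    - [0,0,5]
    - [0,0,11]
    - [0,0,17]
    - [0,0,22]
    - [0,0,26]
    - [0,0,28]
    - [0,0,28]
  fingers: [0.005,0.005,0.005,0.005,0.005,0.005,0.005]

```text
time: 23.0
tool_pos: [521.5, -9.3, 77.7]
eef_rot: [0.998, 0.062, 0.0, -0.0]
ft_force: [-6.7, 6.9, 27.1]
gripper_width: 12.3
```

```bash
python3 -c "
from h import *
st=get_state();print(inc().round(1),st['ft_force'].round(1),st['moment'].round(2),(R.from_quat(st['eef_rot'])*R.from_euler('x',180,degrees=True)).as_euler('ZYX',degrees=True).round(1),st['q'].round(2))"
```

```text
[ -1.3 -41.4  77.7] [-6.7  6.9 27.1] [1.4  1.5  1.14] [ 7.1 -0.   0. ] [-0.08  0.49  2.01  0.    0.64 -0.2 ]
```

The moment has risen to 1.1 N m at 88°, so the handle is at its stop. I'll release, lift clear and check.

Call:
servo_tool:
  translation:
    - [0,0,-0.001]
    - [0,0,-0.001]
    - [0,0,-0.001]
    - [0,0,-0.03]
    - [0,0,-0.09]
    - [0,0,-0.15]
    - [0,0,-0.2]
    - [0,0,-0.2]
  rotation:
    - [0,0,28]
    - [0,0,0]
    - [0,0,0]
    - [0,0,0]
    - [0,0,0]
    - [0,0,0]
    - [0,0,0]
    - [0,0,0]
  fingers: [0.05,0.05,0.05,0.05,0.05,0.05,0.05,0.05]

```text
time: 24.0
tool_pos: [523.6, -9.9, 280.4]
eef_rot: [0.998, 0.06, 0.004, 0.0]
ft_force: [0.1, -0.5, 0.1]
gripper_width: 50.2
```

```bash
python3 -c "
from h import *
print(inc(),get_state()['ft_force'])
s=snapshot('side');p=s['pixels'].astype(int);W=RC.inv().apply(world(s).reshape(-1,3)-C).reshape(s['depth'].shape+(3,))
m=(p[...,2]>90)&(p[...,1]<60)&(p[...,0]<60)&(abs(W[...,0])<80)&(W[...,1]>-120)&(W[...,1]<40)&(W[...,2]>85)
P=W[m];print(len(P),P.mean(0),P.min(0),P.max(0))
if len(P):
    u,q,vt=np.linalg.svd(P[:,:2]-P[:,:2].mean(0));print('bar dir',vt[0])
m=(abs(W[...,0])<125)&(abs(W[...,0])>60)&(W[...,1]>-95)&(W[...,1]<40)&(W[...,2]>60)&(W[...,2]<95);P=W[m];print(len(P),np.polyfit(100-P[:,1],P[:,2],1))
cv2.imwrite('pics/s9.png',cv2.resize(s['pixels'][120:280,170:370],None,fx=4,fy=3.75,interpolation=cv2.INTER_CUBIC))"
```

```text
[  0.67047762 -42.15375924 280.40504197] [ 0.07758373 -0.5170892   0.1018414 ]
90 [ -6.57435242 -42.44667371 132.84852041] [-70.64462548 -79.44052248 103.20376645] [ 50.55675875  31.92788785 648.79440488]
bar dir [-0.29922057  0.95418397]
784 [-6.28429341e-03  7.64053670e+01]
```

View pics/s9.png

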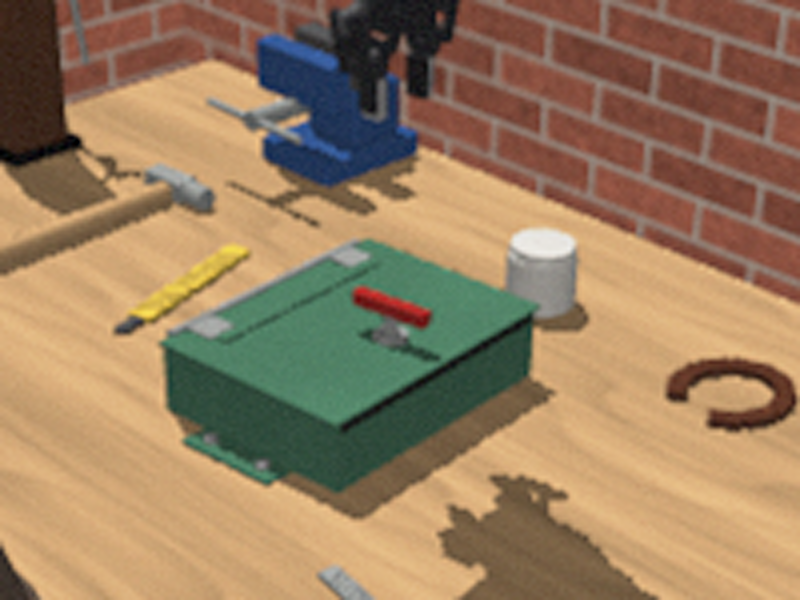

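The crop shows the bar lying across the lid at (390,305), the lid tight and the tool clear. The bar direction above included stray pixels, so I'll recheck it without them and hand in only if it is past 1.3 rad.

```bash
python3 -c "
from h import *
A=[]
for n in('side','top'):
    s=snapshot(n);p=s['pixels'].astype(int);W=RC.inv().apply(world(s).reshape(-1,3)-C).reshape(s['depth'].shape+(3,))
    m=(p[...,2]>110)&(p[...,1]<50)&(p[...,0]<50)&(abs(W[...,0])<45)&(abs(W[...,1]+43)<45)&(W[...,2]>95)&(W[...,2]<130)
    P=W[m]
    if len(P)<20: print(n,len(P));continue
    vt=np.linalg.svd(P[:,:2]-P[:,:2].mean(0))[2][0];a=np.arctan2(abs(vt[1]),-vt[0]*np.sign(vt[1]));A.append(a);print(n,len(P),a,vt,P.mean(0).round(1))
if A and np.mean(A)>1.3: job_done();print('handed in')"
```

```text
side 43 1.473346012285195 [ 0.09729615 -0.99525547] [ -6.4 -43.  115.4]
top 37 1.5429353088047872 [-0.02785741  0.99961191] [ -3.5 -32.8 116.1]
the job is handed in; nothing more can be done
handed in
```

The file is in the green case, the lid is shut and latched, and I handed the job in at about 24 s on the robot's clock. No verdict came back, so what follows is from my own checks.

I laid the large grey file flat on the case floor and swung the lid down onto its seal, pressing it with 11 N. I then gripped the T-handle with a half-turned wrist and turned it clockwise 88° to its stop.

**Last checks**
- **T-handle:** the bar lies across the lid, measured at 1.47 rad from the side camera and 1.54 rad from the top camera. Both are past the 1.3 rad required.
- **Lid:** the fitted slope fell from +0.014 rad on the seal to -0.006 rad after latching. A lid cannot go below zero, so this means tight within camera error, but it does not prove the 0.009 rad limit by itself.
- **File:** it was seen lying flat and released before the lid closed, and it cannot be seen now.
- **Other things:** the tin and the red-brown horseshoe showed no visible shift and I felt no contact with any bystander. I did not measure their positions again.

**What disagreed**
- **Fingertips:** they sit about 16 to 20 mm short of the reported TCP. The first grip closed above the file because of this, and I corrected for it afterwards.
- **Grip width:** it read about 3 mm under the file's true width.
- **Handle grip:** it was about 2 mm off centre, giving a brief 22 N side load before I re-centred it.

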